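Load the roller mixer and set its speed dial

ROBOT

A 6-joint arm with a two-finger parallel gripper is mounted at the origin on the work surface. World frame = base frame: x ahead of the robot, y to its left, z up, the work surface at z = 0. Lengths are in m, angles in rad, forces in N, time in s.
With the tool pointing down it reaches from about 0.3 to 0.875 m from the base axis. Payload 6.4 kg.
Tool frame: the origin (TCP) lies midway between the tips of the shut fingers; the grasp point (between the pads) lies 19 mm behind it; z points along the fingers, y is the line along which they close (so a half turn about z gives the same grasp; the last joint's range is limited). The gripper opens to 85 mm and grips with 20 to 120 N. Pads are 22 mm wide; open, the fingers measure 114 mm over their backs; the gripper's body (76 mm by 85 mm) begins 54 mm behind the grasp point. The pads swing forward as they close: fully open they stand 13 mm farther back than shut.
Start: joints at [-1.408, 0.181, 1.607, -0, 1.354, -0.206], TCP at [0.207, -0.536, 0.231] pointing down, gripper open.
Joint ranges: [-2.99, 2.99], [-0.89, 2.07], [0.3, 2.58], [-1.14, 4.28], [0, 2.63], [-3.12, 3.12]. Speed limits (rad/s): [2.57, 2.57, 3.01, 3.14, 3.14, 3.14].

INTERFACE

Orientations are given as a unit quaternion [w, x, y, z].
In Python, from bench import ctrl gives the robot as it stands. The module is installed in compiled form; this text tells all that it offers.
- The arm moves only by the tool move_arm, never from a script. Its argument "plan" is one flat list of numbers, 6 for each row, row after row: the shift along the world's x, y, z in units of 50 mm (1.0 is 50 mm), then the turn, a rotation vector about the world's x, y, z in rad. A call has 1 to 10 rows; each row is the pose to reach, as a shift and turn from the pose commanded when the call began; what a row does not reach only later rows make up. A row lasts 1/8 s, in which the tool goes at most 62.5 mm and 10.7 degrees, less where a joint would pass 70% of its speed; a pose out of reach is approached as far as the arm can. A call with a gripper value outside its range is refused whole. "grip" is the finger opening in mm, from 0 to 85.4, set as the call begins (left out, the last holds). The fingers move at their own pace and stop on an object; the grip force is fixed at half the most. Time passes only in rows, so rows that repeat a pose let the fingers close. It gives the time, the measured TCP pose, the force, the opening and the grip force at its end, in the units of the state.
- ctrl.get_obs(): the state, without advancing time (a new reading comes with each control period).
- ctrl.camera(name): name is "scene" or "top" or "wrist"; returns a dict with "pixels" (400x640x3 uint8, red, green, blue), "fx", "fy", "cx", "cy" (pixels), "dist_coeffs" ([k1, k2, p1, p2, k3] as OpenCV has them; the pictures are not rectified), "origin" and "attitude" of the camera in the world. Camera axes: x right, y down, z forward; pixel columns grow to the right and rows downward; lengths in m; the calibration is good to about 2 mm. A picture is of the moment at which its call begins. There is no depth.
- ctrl.hand_in(): hands the job in; it is judged then, once.
The state is a dict: "time_s": time; "q": joint angles; "dq": joint speeds; "joint_efforts": joint torques, N m; "eef_pos": TCP position; "eef_rot": TCP orientation; "wrist_force": force on the tool from outside, world axes, zero at the start; "torque": the same for the moment, N m; "opening": opening from 0.0 (shut) to 1.0 (fully open); "grasp_force": force on a finger pad.
Only numpy, scipy, OpenCV 4.12 (cv2) and the standard library are available. Lean on these libraries where they do the work, as an engineer would, in place of code of your own. Each camera call takes 0.05 s, during which the arm holds its last target. There are 200 camera calls.

TASK

Load the roller mixer with three of the orange-ended columns, one seated on the wheels of each station, and lay any columns left over flat in the blue tray. Only once all three stations are loaded, turn the mixer's dial clockwise until its white pointer line meets the red mark. Leave the beaker, the wash bottle and the yellow tip box where they are.

Things in the scene. Friction and masses are not known exactly. Their poses are not given: they have to be found in the camera images.
- col0_mid (a point): a column: round white barrel 30 mm in diameter with a hexagonal orange fitting (40 mm across flats, 20 mm long) on each end, 140 mm long overall, about 0.2 kg, both ends alike; 80 mm of barrel between the fittings can be gripped from above. This point is its centre (on its axis, half-way along); its x axis runs along the column. Loose; it starts lying on the bench on the flats of its fittings, centre 20 mm up. Four to six of the six columns are present
- col1_mid (a point): a column: round white barrel 30 mm in diameter with a hexagonal orange fitting (40 mm across flats, 20 mm long) on each end, 140 mm long overall, about 0.2 kg, both ends alike; 80 mm of barrel between the fittings can be gripped from above. This point is its centre (on its axis, half-way along); its x axis runs along the column. Loose; it starts lying on the bench on the flats of its fittings, centre 20 mm up. Four to six of the six columns are present
- col2_mid (a point): a column: round white barrel 30 mm in diameter with a hexagonal orange fitting (40 mm across flats, 20 mm long) on each end, 140 mm long overall, about 0.2 kg, both ends alike; 80 mm of barrel between the fittings can be gripped from above. This point is its centre (on its axis, half-way along); its x axis runs along the column. Loose; it starts lying on the bench on the flats of its fittings, centre 20 mm up. Four to six of the six columns are present
- col3_mid (a point): a column: round white barrel 30 mm in diameter with a hexagonal orange fitting (40 mm across flats, 20 mm long) on each end, 140 mm long overall, about 0.2 kg, both ends alike; 80 mm of barrel between the fittings can be gripped from above. This point is its centre (on its axis, half-way along); its x axis runs along the column. Loose; it starts lying on the bench on the flats of its fittings, centre 20 mm up. Four to six of the six columns are present
- col4_mid (a point): a column: round white barrel 30 mm in diameter with a hexagonal orange fitting (40 mm across flats, 20 mm long) on each end, 140 mm long overall, about 0.2 kg, both ends alike; 80 mm of barrel between the fittings can be gripped from above. This point is its centre (on its axis, half-way along); its x axis runs along the column. Loose; it starts lying on the bench on the flats of its fittings, centre 20 mm up. Four to six of the six columns are present
- col5_mid (a point): a column: round white barrel 30 mm in diameter with a hexagonal orange fitting (40 mm across flats, 20 mm long) on each end, 140 mm long overall, about 0.2 kg, both ends alike; 80 mm of barrel between the fittings can be gripped from above. This point is its centre (on its axis, half-way along); its x axis runs along the column. Loose; it starts lying on the bench on the flats of its fittings, centre 20 mm up. Four to six of the six columns are present
- station0 (a point): station 0 of 3 on the roller mixer: four fixed black wheels (24 mm across, 14 mm wide, centred 33 mm either side along x, 15 mm along y). This point, 88 mm above the bench, is where a seated column has its centre; its x axis is the direction in which the column lies (either way round), the fittings just outside the wheels, with 10 mm of play along x. Stations lie 70 mm apart along y
- station1 (a point): station 1 of 3 on the roller mixer: four fixed black wheels (24 mm across, 14 mm wide, centred 33 mm either side along x, 15 mm along y). This point, 88 mm above the bench, is where a seated column has its centre; blue 5 mm fins, 99 mm above the bench, stand half-way between the stations, beside the wheels only
- station2 (a point): station 2 of 3 on the roller mixer: four fixed black wheels (24 mm across, 14 mm wide, centred 33 mm either side along x, 15 mm along y). This point, 88 mm above the bench, is where a seated column has its centre; between the wheels (25 mm either way along x) fingers have free room down to the steel top of the mixer, 50 mm above the bench
- tray_in (a point): blue open tray, fixed, 180 mm along its x, 210 mm along its y, 22 mm high, walls and floor 5 mm thick; this point is the centre of the inner floor. Three columns fit side by side along x
- dial (a joint): angle of the mixer's black dial, rad: 0 at its stop (off), growing as it is turned clockwise seen from above, up to 4.0 at the other stop; it stays where it is left (friction about 0.04 N m)
- dial_grip (a point): on the dial's upright axis, 82 mm above the bench, at the height to grip: the dial carries a bar 60 mm long, 14 mm wide, from 12 mm below to 14 mm above this point, standing on a disc 68 mm in diameter (top 20 mm below this point). The x axis of this point runs along the bar, its -x towards the end with the white pointer line.
- dial_tip (a point): (the dial lies 95 mm beyond station2 along y) tip of the white pointer line at the disc's edge, 34 mm from the dial's axis
- mark (a point): inner end of the red mark on the white ring around the dial, 36 mm from the dial's axis; the mark's place around the ring varies from start to start, 1.2 to 2.8 rad clockwise of the dial's zero position
- beaker: bystander: clear beaker, 80 mm across, 90 mm high; origin under its centre
- washbottle: bystander: white bottle with a red cap, 66 mm across, 130 mm high; origin under its centre
- tipbox: bystander: yellow box with a clear lid, 87 x 122 mm, 63 mm high; origin under its centre
Things that resemble listed ones, but are neither listed nor needed, are in the scene too. What is shaped like the part that bears col1_mid but black or purple is not meant.

How it is judged:
On the way, in this order (a step that is already met when the one before it is completed fails the run):
1. all three stations of the mixer hold a seated column (((distance between col0_mid and station0 below 0.012 m and angle between the x axis of col0_mid and the x axis of station0, either way round below 0.12 rad) or (distance between col1_mid and station0 below 0.012 m and angle between the x axis of col1_mid and the x axis of station0, either way round below 0.12 rad) or (distance between col2_mid and station0 below 0.012 m and angle between the x axis of col2_mid and the x axis of station0, either way round below 0.12 rad) or (distance between col3_mid and station0 below 0.012 m and angle between the x axis of col3_mid and the x axis of station0, either way round below 0.12 rad) or (distance between col4_mid and station0 below 0.012 m and angle between the x axis of col4_mid and the x axis of station0, either way round below 0.12 rad) or (distance between col5_mid and station0 below 0.012 m and angle between the x axis of col5_mid and the x axis of station0, either way round below 0.12 rad)) and ((distance between col0_mid and station1 below 0.012 m and angle between the x axis of col0_mid and the x axis of station1, either way round below 0.12 rad) or (distance between col1_mid and station1 below 0.012 m and angle between the x axis of col1_mid and the x axis of station1, either way round below 0.12 rad) or (distance between col2_mid and station1 below 0.012 m and angle between the x axis of col2_mid and the x axis of station1, either way round below 0.12 rad) or (distance between col3_mid and station1 below 0.012 m and angle between the x axis of col3_mid and the x axis of station1, either way round below 0.12 rad) or (distance between col4_mid and station1 below 0.012 m and angle between the x axis of col4_mid and the x axis of station1, either way round below 0.12 rad) or (distance between col5_mid and station1 below 0.012 m and angle between the x axis of col5_mid and the x axis of station1, either way round below 0.12 rad)) and ((distance between col0_mid and station2 below 0.012 m and angle between the x axis of col0_mid and the x axis of station2, either way round below 0.12 rad) or (distance between col1_mid and station2 below 0.012 m and angle between the x axis of col1_mid and the x axis of station2, either way round below 0.12 rad) or (distance between col2_mid and station2 below 0.012 m and angle between the x axis of col2_mid and the x axis of station2, either way round below 0.12 rad) or (distance between col3_mid and station2 below 0.012 m and angle between the x axis of col3_mid and the x axis of station2, either way round below 0.12 rad) or (distance between col4_mid and station2 below 0.012 m and angle between the x axis of col4_mid and the x axis of station2, either way round below 0.12 rad) or (distance between col5_mid and station2 below 0.012 m and angle between the x axis of col5_mid and the x axis of station2, either way round below 0.12 rad))), for 0.2 s.
2. the dial's pointer stands at the red mark (horizontal distance between dial_tip and mark below 0.005 m), for 0.2 s.
At the end, for the whole second after the job is handed in: each station holds a seated column (centre within 12 mm of its point, axis within 0.12 rad); every other column lies flat inside the tray (centre within 65 mm in x, 82 mm in y, 12 to 28 mm above its floor, within 0.06 rad of level); pointer tip within 5 mm of the red mark's inner end; all at rest (all of step 1 and horizontal distance between dial_tip and mark below 0.005 m and ((distance between col0_mid and station0 below 0.012 m and angle between the x axis of col0_mid and the x axis of station0, either way round below 0.12 rad) or (distance between col0_mid and station1 below 0.012 m and angle between the x axis of col0_mid and the x axis of station1, either way round below 0.12 rad) or (distance between col0_mid and station2 below 0.012 m and angle between the x axis of col0_mid and the x axis of station2, either way round below 0.12 rad) or (x of col0_mid in the frame of tray_in between -0.065 and 0.065 m and y of col0_mid in the frame of tray_in between -0.082 and 0.082 m and z of col0_mid in the frame of tray_in between 0.012 and 0.028 m and angle between col0_mid's own x axis and vertical between 1.511 and 1.631 rad)) and ((distance between col1_mid and station0 below 0.012 m and angle between the x axis of col1_mid and the x axis of station0, either way round below 0.12 rad) or (distance between col1_mid and station1 below 0.012 m and angle between the x axis of col1_mid and the x axis of station1, either way round below 0.12 rad) or (distance between col1_mid and station2 below 0.012 m and angle between the x axis of col1_mid and the x axis of station2, either way round below 0.12 rad) or (x of col1_mid in the frame of tray_in between -0.065 and 0.065 m and y of col1_mid in the frame of tray_in between -0.082 and 0.082 m and z of col1_mid in the frame of tray_in between 0.012 and 0.028 m and angle between col1_mid's own x axis and vertical between 1.511 and 1.631 rad)) and ((distance between col2_mid and station0 below 0.012 m and angle between the x axis of col2_mid and the x axis of station0, either way round below 0.12 rad) or (distance between col2_mid and station1 below 0.012 m and angle between the x axis of col2_mid and the x axis of station1, either way round below 0.12 rad) or (distance between col2_mid and station2 below 0.012 m and angle between the x axis of col2_mid and the x axis of station2, either way round below 0.12 rad) or (x of col2_mid in the frame of tray_in between -0.065 and 0.065 m and y of col2_mid in the frame of tray_in between -0.082 and 0.082 m and z of col2_mid in the frame of tray_in between 0.012 and 0.028 m and angle between col2_mid's own x axis and vertical between 1.511 and 1.631 rad)) and ((distance between col3_mid and station0 below 0.012 m and angle between the x axis of col3_mid and the x axis of station0, either way round below 0.12 rad) or (distance between col3_mid and station1 below 0.012 m and angle between the x axis of col3_mid and the x axis of station1, either way round below 0.12 rad) or (distance between col3_mid and station2 below 0.012 m and angle between the x axis of col3_mid and the x axis of station2, either way round below 0.12 rad) or (x of col3_mid in the frame of tray_in between -0.065 and 0.065 m and y of col3_mid in the frame of tray_in between -0.082 and 0.082 m and z of col3_mid in the frame of tray_in between 0.012 and 0.028 m and angle between col3_mid's own x axis and vertical between 1.511 and 1.631 rad)) and ((distance between col4_mid and station0 below 0.012 m and angle between the x axis of col4_mid and the x axis of station0, either way round below 0.12 rad) or (distance between col4_mid and station1 below 0.012 m and angle between the x axis of col4_mid and the x axis of station1, either way round below 0.12 rad) or (distance between col4_mid and station2 below 0.012 m and angle between the x axis of col4_mid and the x axis of station2, either way round below 0.12 rad) or (x of col4_mid in the frame of tray_in between -0.065 and 0.065 m and y of col4_mid in the frame of tray_in between -0.082 and 0.082 m and z of col4_mid in the frame of tray_in between 0.012 and 0.028 m and angle between col4_mid's own x axis and vertical between 1.511 and 1.631 rad)) and ((distance between col5_mid and station0 below 0.012 m and angle between the x axis of col5_mid and the x axis of station0, either way round below 0.12 rad) or (distance between col5_mid and station1 below 0.012 m and angle between the x axis of col5_mid and the x axis of station1, either way round below 0.12 rad) or (distance between col5_mid and station2 below 0.012 m and angle between the x axis of col5_mid and the x axis of station2, either way round below 0.12 rad) or (x of col5_mid in the frame of tray_in between -0.065 and 0.065 m and y of col5_mid in the frame of tray_in between -0.082 and 0.082 m and z of col5_mid in the frame of tray_in between 0.012 and 0.028 m and angle between col5_mid's own x axis and vertical between 1.511 and 1.631 rad)) and velocity of joint dial between -0.05 and 0.05 rad/s and linear speed of each of col0, col1, col2, col3, col4, col5 below 0.03 m/s); the robot touches nothing.
It fails at once if the beaker is shifted more than 30 mm or tipped over (distance of beaker from where it was at the start of the episode above 0.03 m or angle between beaker's own z axis and vertical above 0.5 rad).
It fails at once if the washbottle is shifted more than 30 mm or tipped over (distance of washbottle from where it was at the start of the episode above 0.03 m or angle between washbottle's own z axis and vertical above 0.5 rad).
It fails at once if the tipbox is shifted more than 30 mm or tipped over (distance of tipbox from where it was at the start of the episode above 0.03 m or angle between tipbox's own z axis and vertical above 0.5 rad).
Of col0, col1, col2, col3, col4, col5 only 4 to 6 are there at a start; the rules pass over those that are not, and their reading is None.
At some moment in a run one of col0, col1, col2, col3, col4, col5 may be knocked a few centimetres aside while the robot is not near it.
Once in a run the grip may slacken for a moment while it holds something.
It also fails if it takes over 210 s, if anything falls off the work surface, if the arm or the gripper's body presses on something with over 40 N, if the wrist force passes 120 N, or if a joint passes its speed limit or range.

## Working session

There is one attempt and no reset: what is moved stays moved. The work goes in short steps, Python scripts to look and compute and a tool call to move; the robot and the scene stay as the last step left them, time stands still between calls to the robot, and variables do not carry over. Pictures are saved under pics/ and viewed, at most 14 in all, crops included, and the job is handed in when it is done.

Besides the shell and the picture viewer there is one more tool, called after ">>>" by a JSON object that holds its "method" and its "body", one argument or row to a line. move_arm: Moves the arm, as the interface text tells. Its arguments: {"type":"object","properties":{"plan":{"type":"array"},"grip":{"type":"number"}},"required":["plan"]}

```bash
mkdir -p pics; cat > h.py <<'E'
import numpy as np, cv2
from scipy.spatial.transform import Rotation as R
from bench import ctrl
def cam(n,save=None):
    c=ctrl.camera(n)
    if save: cv2.imwrite('pics/'+save,c['pixels'][:,:,::-1])
    K=np.array([[c['fx'],0,c['cx']],[0,c['fy'],c['cy']],[0,0,1.]]);D=np.array(c['dist_coeffs'],float)
    a=np.array(c['attitude'],float)
    M=a if a.shape==(3,3) else R.from_quat(a[[1,2,3,0]]).as_matrix()
    c.update(K=K,D=D,M=M,o=np.array(c['origin'],float)); return c
def p2w(c,uv,z):
    p=cv2.undistortPoints(np.array(uv,float).reshape(-1,1,2),c['K'],c['D']).reshape(-1,2)
    d=np.c_[p,np.ones(len(p))]@c['M'].T
    return c['o']+d*((z-c['o'][2])/d[:,2])[:,None]
def w2p(c,P):
    Rt=c['M'].T; return cv2.projectPoints(np.array(P,float).reshape(-1,1,3),cv2.Rodrigues(Rt)[0],-Rt@c['o'],c['K'],c['D'])[0].reshape(-1,2)
E
python3 - <<'E'
from h import *
for n in('top','scene'):
    c=cam(n,n+'0.png'); print(n,c['o'],c['M'].round(3).tolist(),c['fx'],c['D'])
o=ctrl.get_obs(); print(o)
E
```

```text
top [0.26647299 0.03135616 1.61443439] [[-0.007, -0.985, 0.173], [-1.0, 0.007, -0.001], [0.0, -0.173, -0.985]] 506.87039133235095 [-0.08256657  0.          0.          0.          0.        ]
scene [1.05527224 0.67906012 0.94199836] [[-0.792, 0.421, -0.441], [0.61, 0.567, -0.554], [0.016, -0.708, -0.706]] 441.7289318577085 [-0.11579522  0.          0.          0.          0.        ]
{'time_s': 0.1, 'q': array([-1.40830643e+00,  1.81469158e-01,  1.60787580e+00, -2.44286398e-05,
        1.35381269e+00, -2.06309406e-01]), 'dq': array([-5.31666483e-04,  3.25323354e-04,  7.47215384e-05, -4.25945908e-04,
       -1.69237042e-03,  1.66126140e-03]), 'joint_efforts': array([ 1.07054104e-03, -4.45874655e+01, -3.52237344e+01, -1.60287609e-04,
        4.04131366e-03,  1.72446100e-06]), 'eef_pos': array([ 0.20720879, -0.53584618,  0.23048846]), 'eef_rot': array([-7.82571283e-04,  9.83045720e-01,  1.83358936e-01,  5.21997581e-06]), 'wrist_force': array([-0.63507205, -0.32936821,  0.00353794]), 'torque': array([ 0.04030365, -0.00366781,  0.04428339]), 'grasp_force': 0.0, 'opening': 1.0006263017575834}
```

View pics/top0.png

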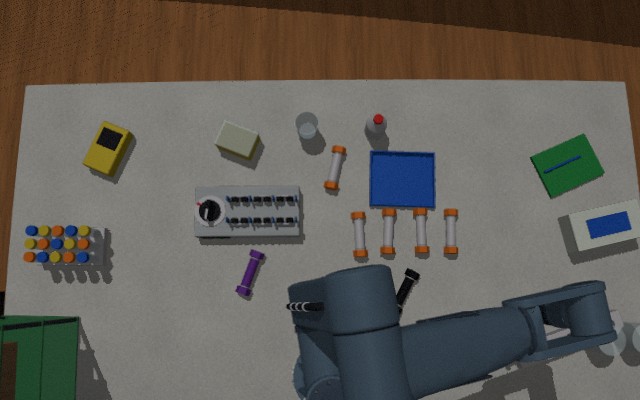

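View pics/scene0.png

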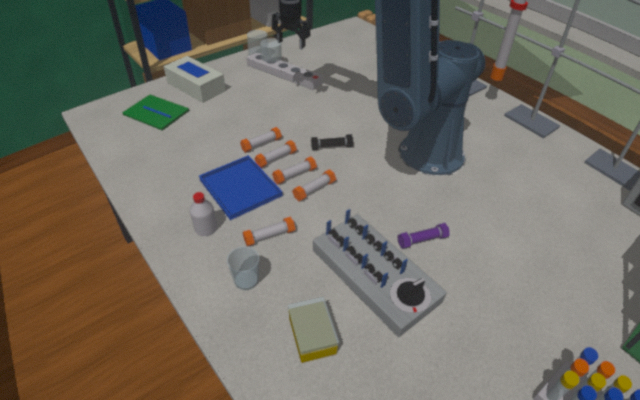

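The top view shows five orange-ended columns (four in a row at rows 210–255, cols 360, 388, 421 and 451, plus one at (335,167)). The tray is at (402,180) and the mixer at (195–300, 187–240), with its dial at (210,211). The purple and black lookalikes are to be ignored.

```bash
cat >> h.py <<'E'
def oranges(c):
    hsv=cv2.cvtColor(c['pixels'],cv2.COLOR_RGB2HSV)
    m=cv2.inRange(hsv,(6,150,90),(16,255,255))
    n,l,s,ct=cv2.connectedComponentsWithStats(m)
    return [(ct[i],s[i,4]) for i in range(1,n) if s[i,4]>25]
def columns(c,z=.026,tol=.02):
    b=oranges(c); P=p2w(c,[x[0] for x in b],z); out=[]
    for i in range(len(P)):
        for j in range(i):
            d=np.linalg.norm(P[i]-P[j])
            if abs(d-.12)<tol:
                e=P[i]-P[j]; out.append((((P[i]+P[j])/2)[:2].round(4),round(float(np.degrees(np.arctan2(e[1],e[0])))%180,1),round(float(d),3)))
    return out
E
python3 - <<'E'
from h import *
for n in('top','scene'):
    c=cam(n)
    for x in columns(c): print(n,x)
    if n=='top':
        t=c
        hsv=cv2.cvtColor(c['pixels'],cv2.COLOR_RGB2HSV)
        m=cv2.inRange(hsv,(105,150,60),(125,255,255)); m[:140]=0;m[215:]=0;m[:,:360]=0;m[:,445:]=0
        r=cv2.minAreaRect(cv2.findNonZero(m)); print('tray',r, p2w(c,cv2.boxPoints(r),.022).round(4).tolist())
    img=c['pixels'][175:250,185:310] if n=='top' else c['pixels'][200:340,305:455]
    if n=='top': a=cv2.resize(img,(625,375),interpolation=cv2.INTER_CUBIC)
    else: b=cv2.resize(img,(600,560),interpolation=cv2.INTER_CUBIC)
cv2.imwrite('pics/mix.png',a[:,:,::-1]); 
E
```

```text
top (array([1.1399, 0.9667]), 30.0, 0.137)
top (array([1.0863, 0.8712]), 95.4, 0.123)
top (array([ 1.106 , -0.1252]), 22.9, 0.103)
top (array([ 1.0577, -0.6678]), 123.1, 0.105)
top (array([1.1441, 1.0082]), 172.5, 0.111)
top (array([ 1.0179, -0.8442]), 87.4, 0.138)
top (array([ 1.0099, -0.9662]), 84.8, 0.107)
top (array([ 1.0511, -0.6224]), 66.4, 0.135)
top (array([ 0.6513, -0.0232]), 167.3, 0.121)
top (array([ 0.5432, -0.0533]), 41.3, 0.131)
top (array([0.4257, 0.9796]), 72.9, 0.131)
top (array([0.4064, 0.8495]), 90.0, 0.135)
top (array([ 0.4426, -0.1914]), 176.6, 0.121)
top (array([ 0.444 , -0.2944]), 0.9, 0.122)
top (array([ 0.3827, -0.2416]), 90.5, 0.108)
top (array([ 0.4411, -0.3894]), 177.8, 0.121)
top (array([ 0.4333, -0.0996]), 2.8, 0.121)
top (array([0.4083, 1.0129]), 49.9, 0.136)
top (array([0.4048, 1.0016]), 45.3, 0.115)
top (array([0.4068, 0.9161]), 133.4, 0.123)
top (array([0.3645, 0.8939]), 90.0, 0.134)
tray ((402.0, 178.49998474121094), (54.99999237060547, 63.99999237060547), 90.0) [[0.703, -0.1417, 0.022], [0.7022, -0.3511, 0.022], [0.5206, -0.3423, 0.022], [0.5221, -0.1371, 0.022]]
scene (array([-0.632 ,  0.3235]), 89.4, 0.1)
scene (array([ 0.4433, -0.3828]), 177.2, 0.124)
scene (array([ 0.4449, -0.2886]), 179.7, 0.123)
scene (array([ 0.3826, -0.2342]), 90.7, 0.108)
scene (array([ 0.5064, -0.2389]), 90.1, 0.1)
scene (array([ 0.4441, -0.1844]), 176.0, 0.125)
scene (array([ 0.4352, -0.0921]), 2.5, 0.126)
scene (array([ 0.5453, -0.0469]), 42.0, 0.127)
scene (array([ 0.6519, -0.0181]), 167.1, 0.122)
```

View pics/mix.png

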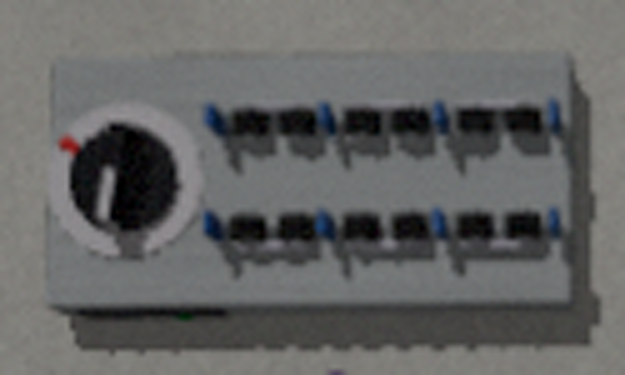

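>>> {"method": "move_arm", "body": {
  "plan": [4.54, 8.8, -1.2, 0, 0, -0.32, 4.54, 8.8, -1.2, 0, 0, -0.32, 4.54, 8.8, -1.2, 0, 0, -0.32, 4.54, 8.8, -1.2, 0, 0, -0.32, 4.54, 8.8, -1.2, 0, 0, -0.32, 4.54, 8.8, -1.2, 0, 0, -0.32, 4.54, 8.8, -1.2, 0, 0, -0.32, 4.54, 8.8, -1.2, 0, 0, -0.32, 4.54, 8.8, -1.2, 0, 0, -0.32, 4.54, 8.8, -1.2, 0, 0, -0.32],
  "grip": 62
}}

```text
time_s: 1.45
eef_pos: [0.4342, -0.0963, 0.1712]
eef_rot: [0.0, 1.0, 0.025, -0.0]
wrist_force: [0.9, 0.7, 0.1]
opening: 0.729
grasp_force: 0.0
```

```bash
cat >> h.py <<'E'
def st():
    o=ctrl.get_obs(); M=R.from_quat(np.array(o['eef_rot'])[[1,2,3,0]]).as_matrix()
    print('t',round(o['time_s'],2),'pos',np.array(o['eef_pos']).round(4),'zax',M[:,2].round(3),'close',round(float(np.degrees(np.arctan2(M[1,1],M[0,1])))%180,1),'q6',round(float(o['q'][5]),2),'op',round(o['opening']*85.4,1),'gf',round(float(o['grasp_force']),1),'F',np.array(o['wrist_force']).round(1))
def darkmix(c,z=.075):
    hsv=cv2.cvtColor(c['pixels'],cv2.COLOR_RGB2HSV); return hsv
E
python3 - <<'E'
from h import *
st(); c=cam('wrist','w1.png'); print(c['o'])
for x in columns(c,.026,.012): print(x)
t=cam('top')
px=[(185+u/5,175+v/5) for u,v in [(274,120),(274,225),(387,120),(387,225),(500,120),(500,225)]]
print(p2w(t,px,.072).round(4)); print('fins',p2w(t,[(185+u/5,175+v/5) for u,v in[(210,103),(325,103),(438,104),(553,103),(207,212),(553,215)]],.099).round(4))
print('dial',p2w(t,[(185+125/5,175+178/5),(185+68/5,175+145/5),(185+103/5,175+220/5)],.06).round(4))
E
```

```text
t 1.45 pos [ 0.4342 -0.0963  0.1712] zax [-0. -0. -1.] close 92.9 q6 1.03 op 62.2 gf 0.0 F [0.9 0.7 0.1]
[ 0.51730677 -0.09209126  0.31373599]
(array([ 0.5396, -0.0589]), 39.4, 0.116)
(array([ 0.4424, -0.188 ]), 175.6, 0.122)
(array([ 0.4438, -0.2918]), 0.4, 0.122)
(array([ 0.3822, -0.2377]), 90.7, 0.109)
(array([ 0.4341, -0.0987]), 2.9, 0.122)
(array([ 0.4411, -0.3843]), 0.2, 0.122)
[[0.5387 0.2705 0.072 ]
 [0.4732 0.2692 0.072 ]
 [0.5383 0.2003 0.072 ]
 [0.4728 0.1996 0.072 ]
 [0.5378 0.1304 0.072 ]
 [0.4723 0.1301 0.072 ]]
fins [[0.5448 0.3057 0.099 ]
 [0.5443 0.2353 0.099 ]
 [0.5432 0.1664 0.099 ]
 [0.5433 0.0965 0.099 ]
 [0.4777 0.3059 0.099 ]
 [0.4746 0.0964 0.099 ]]
dial [[0.5048 0.3648 0.06  ]
 [0.5259 0.4013 0.06  ]
 [0.4785 0.3778 0.06  ]]
```

View pics/w1.png

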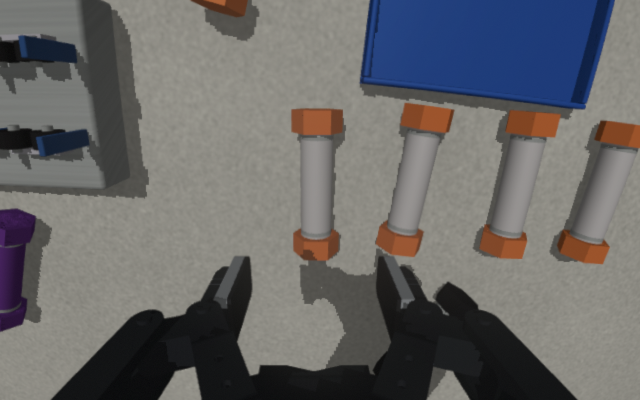

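The wrist view shows column B at cols 300–340, rows 110–255, midway between the fingers.

>>> {"method": "move_arm", "body": {
  "plan": [0, -0.04, -2, 0, 0, 0, 0, -0.04, -3.3, 0, 0, 0, 0, -0.04, -3.3, 0, 0, 0, 0, -0.04, -3.3, 0, 0, 0, 0, -0.04, -3.3, 0, 0, 0]
}}

```text
time_s: 2.17
eef_pos: [0.4352, -0.0999, 0.0077]
eef_rot: [0.001, 1.0, 0.023, 0.001]
wrist_force: [0.0, -0.5, 0.9]
opening: 0.725
grasp_force: 0.0
```

>>> {"method": "move_arm", "body": {
  "plan": [0, 0, 0, 0, 0, 0, 0, 0, 0, 0, 0, 0, 0, 0, 0, 0, 0, 0, 0, 0, 0, 0, 0, 0, 0, 0, 0, 0, 0, 0, 0, 0, 0, 0, 0, 0],
  "grip": 0
}}

```text
time_s: 2.92
eef_pos: [0.4358, -0.0992, 0.0083]
eef_rot: [0.001, 1.0, 0.025, 0.001]
wrist_force: [-3.2, -0.3, 10.1]
opening: 0.328
grasp_force: 58.5
```

>>> {"method": "move_arm", "body": {
  "plan": [0, 0, 2, 0, 0, 0, 0, 0, 4, 0, 0, 0, 0, 0, 4, 0, 0, 0, 0, 0, 4, 0, 0, 0]
}}

```text
time_s: 3.42
eef_pos: [0.4369, -0.0995, 0.2119]
eef_rot: [0.003, 1.0, 0.025, 0.005]
wrist_force: [1.0, 0.3, -2.6]
opening: 0.329
grasp_force: 60.5
```

>>> {"method": "move_arm", "body": {
  "plan": [0.3, 4.6, 0, 0, 0, -0.05, 0.3, 4.6, 0, 0, 0, -0.05, 0.3, 4.6, 0, 0, 0, -0.05, 0.3, 4.6, 0, 0, 0, -0.05, 0.3, 4.6, 0, 0, 0, -0.05, 0.3, 4.6, 0, 0, 0, -0.05]
}}

```text
time_s: 4.18
eef_pos: [0.4486, 0.1315, 0.2055]
eef_rot: [0.0, 1.0, -0.0, -0.001]
wrist_force: [-0.3, -0.3, -1.7]
opening: 0.329
grasp_force: 60.5
```

```bash
python3 - <<'E'
from h import *
st(); c=cam('wrist','w2.png'); print(c['o'])
for P in [(.5055,.13,.088),(.5055,.2,.088),(.5055,.27,.088)]: print(w2p(c,[P]).round(0))
E
```

```text
t 4.17 pos [0.4486 0.1315 0.2055] zax [-0.001 -0.    -1.   ] close 90.0 q6 1.6 op 28.1 gf 60.5 F [-0.3 -0.3 -1.7]
[0.53193589 0.13157211 0.34797155]
[[316. 128.]]
[[229. 129.]]
[[144. 130.]]
```

View pics/w2.png

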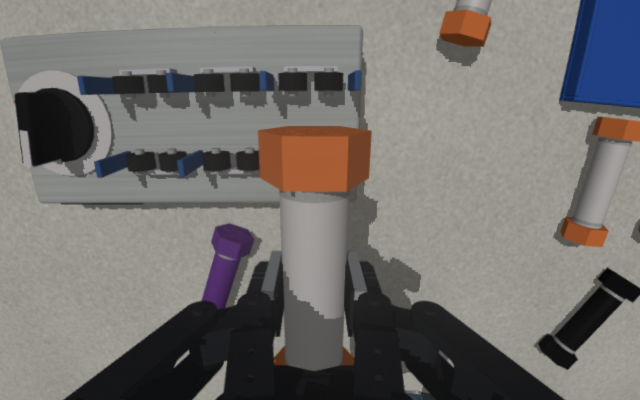

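```bash
python3 - <<'E'
from h import *
c=cam('wrist')
big=cv2.resize(c['pixels'][15:215,0:370],None,fx=2.1,fy=2.1,interpolation=cv2.INTER_CUBIC); cv2.imwrite('pics/w2b.png',big[:,:,::-1])
print(p2w(c,[(130,83),(158,82),(210,82),(245,81),(293,80),(328,79),(140,161),(172,160),(216,160),(247,159)],.07).round(4))
print('platform',p2w(c,[(5,40),(361,27),(361,203),(38,203)],.05).round(4))
E
```

```text
[[0.5432 0.2853 0.07  ]
 [0.5433 0.2609 0.07  ]
 [0.5424 0.2169 0.07  ]
 [0.5428 0.1877 0.07  ]
 [0.5433 0.148  0.07  ]
 [0.544  0.1193 0.07  ]
 [0.4765 0.2875 0.07  ]
 [0.4772 0.2578 0.07  ]
 [0.4768 0.2179 0.07  ]
 [0.4776 0.1902 0.07  ]]
platform [[0.5862 0.4108 0.05  ]
 [0.5869 0.0909 0.05  ]
 [0.4293 0.0844 0.05  ]
 [0.4299 0.418  0.05  ]]
```

View pics/w2b.png

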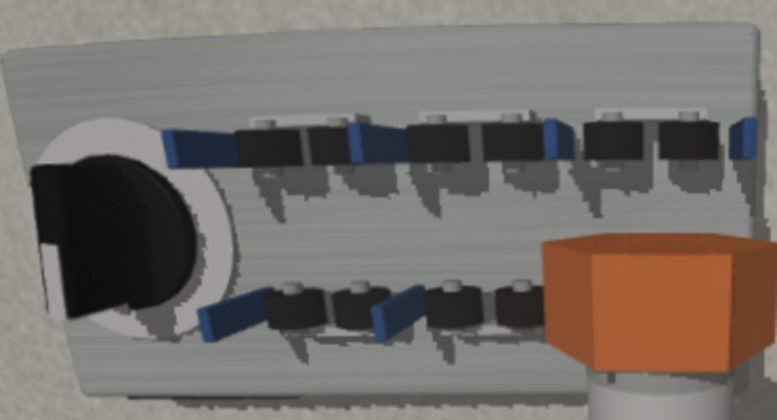

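The wheels are clear. The rows lie at x≈0.543 and 0.477, and the stations at y≈0.132, 0.202 and 0.272. Next I seat B at station 0.

>>> {"method": "move_arm", "body": {
  "plan": [1.2, 0.02, 0, 0, 0, 0, 1.2, 0.02, 0, 0, 0, 0, 1.2, 0.02, -1, 0, 0, 0, 1.2, 0.02, -2, 0, 0, 0, 1.2, 0.02, -2.4, 0, 0, 0, 1.2, 0.02, -2.6, 0, 0, 0, 1.2, 0.02, -2.6, 0, 0, 0, 1.2, 0.02, -2.6, 0, 0, 0]
}}

```text
time_s: 5.28
eef_pos: [0.5093, 0.1326, 0.0776]
eef_rot: [-0.0, 1.0, -0.001, 0.0]
wrist_force: [-4.9, 2.5, 5.6]
opening: 0.331
grasp_force: 61.2
```

>>> {"method": "move_arm", "body": {
  "plan": [0, 0, 0, 0, 0, 0, 0, 0, 0, 0, 0, 0, 0, 0, 0, 0, 0, 0, 0, 0, 0, 0, 0, 0],
  "grip": 52
}}

```text
time_s: 5.78
eef_pos: [0.5094, 0.1325, 0.0763]
eef_rot: [0.0, 1.0, -0.001, 0.0]
wrist_force: [0.8, 0.0, 0.3]
opening: 0.609
grasp_force: 0.0
```

>>> {"method": "move_arm", "body": {
  "plan": [0, 0, 1, 0, 0, 0, 0, 0, 2.6, 0, 0, 0, -1.4, 0, 2.6, 0, 0, 0, -1.4, 0, 2.6, 0, 0, 0, -1.4, 0, 2.6, 0, 0, 0]
}}

```text
time_s: 6.4
eef_pos: [0.4393, 0.1327, 0.2065]
eef_rot: [0.0, 1.0, -0.0, 0.001]
wrist_force: [0.1, -0.1, -0.6]
opening: 0.61
grasp_force: 0.0
```

```bash
python3 - <<'E'
from h import *
st(); c=cam('wrist','w3.png')
for x in columns(c,.095,.012): print('mix',x)
t=cam('top')
for x in columns(t,.095,.012): print('topmix',x)
for x in columns(t,.026,.005): print('top',x)
E
```

```text
t 6.4 pos [0.4393 0.1327 0.2065] zax [ 0.001 -0.    -1.   ] close 89.9 q6 1.61 op 52.1 gf 0.0 F [ 0.1 -0.1 -0.6]
mix (array([0.5751, 0.0778]), 94.8, 0.113)
mix (array([0.5088, 0.1341]), 0.2, 0.123)
topmix (array([1.0439, 0.8346]), 97.1, 0.119)
topmix (array([1.0548, 0.5651]), 87.6, 0.128)
topmix (array([1.0413, 0.2935]), 85.2, 0.132)
topmix (array([1.0663, 0.1317]), 54.3, 0.112)
topmix (array([1.1698, 1.0093]), 41.8, 0.118)
topmix (array([1.0811, 0.9318]), 40.5, 0.117)
topmix (array([ 1.0378, -0.3627]), 130.9, 0.111)
topmix (array([ 1.0374, -0.4452]), 47.6, 0.11)
topmix (array([ 0.9951, -0.5409]), 84.4, 0.111)
topmix (array([1.116 , 1.0067]), 42.2, 0.109)
topmix (array([ 0.9796, -0.8166]), 89.4, 0.11)
topmix (array([1.0631, 0.9572]), 11.5, 0.128)
topmix (array([1.0223, 0.8885]), 111.5, 0.12)
topmix (array([1.0249, 0.6759]), 125.0, 0.114)
topmix (array([1.0183, 0.7776]), 64.7, 0.122)
topmix (array([ 0.97  , -0.9257]), 80.6, 0.11)
topmix (array([ 0.9063, -0.9992]), 19.5, 0.116)
topmix (array([ 0.9009, -0.9863]), 33.2, 0.118)
topmix (array([ 0.6346, -0.0209]), 167.2, 0.116)
topmix (arra
[... 194 characters left out ...]
0.4006, 0.8779]), 133.4, 0.117)
topmix (array([0.3602, 0.8566]), 90.0, 0.128)
top (array([1.0792, 0.8711]), 97.1, 0.125)
top (array([1.1027, 0.1362]), 54.3, 0.117)
top (array([1.2108, 1.0537]), 41.8, 0.123)
top (array([1.1181, 0.9727]), 40.5, 0.123)
top (array([ 1.0729, -0.3805]), 130.9, 0.116)
top (array([ 1.0281, -0.5669]), 84.4, 0.116)
top (array([1.0593, 0.7052]), 125.0, 0.119)
top (array([ 0.9353, -1.046 ]), 19.5, 0.121)
top (array([ 0.9298, -1.0326]), 33.2, 0.123)
top (array([ 0.6514, -0.0232]), 167.2, 0.121)
top (array([ 0.4429, -0.1907]), 176.6, 0.121)
top (array([ 0.4439, -0.2939]), 0.6, 0.122)
top (array([ 0.4412, -0.3891]), 177.3, 0.121)
top (array([0.4067, 0.9163]), 133.4, 0.123)
```

View pics/w3.png

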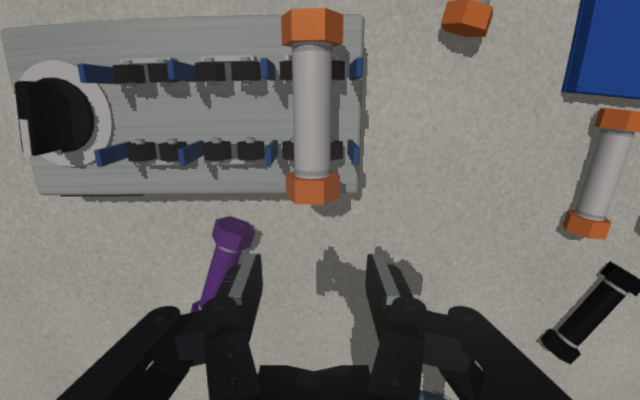

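B is seated at station 0, at (0.509, 0.134). Next I fetch C.

>>> {"method": "move_arm", "body": {
  "plan": [0.07, -6.44, 0, 0, 0, -0.065, 0.07, -6.44, 0, 0, 0, -0.065, 0.07, -6.44, 0, 0, 0, -0.065, 0.07, -6.44, 0, 0, 0, -0.065, 0.07, -6.44, 0, 0, 0, -0.065, 0.07, -6.44, 0, 0, 0, -0.065, 0.07, -6.44, 0, 0, 0, -0.065, 0.07, -6.44, -1, 0, 0, -0.065, 0.07, -6.44, -1, 0, 0, -0.065],
  "grip": 62
}}

```text
time_s: 7.62
eef_pos: [0.4405, -0.1859, 0.1528]
eef_rot: [-0.003, 0.999, -0.032, -0.004]
wrist_force: [1.1, 0.1, 0.2]
opening: 0.725
grasp_force: 0.0
```

```bash
sed -i 's/if abs(d-.12)<tol:/q=(P[i]+P[j])\/2\n            if abs(d-.12)<tol and .3<q[0]<.75 and -.55<q[1]<.35:/' h.py; python3 - <<'E'
from h import *
st(); c=cam('wrist')
for x in columns(c,.026,.006): print(x)
E
```

```text
t 7.62 pos [ 0.4405 -0.1859  0.1528] zax [-0.007  0.006 -1.   ] close 86.3 q6 0.99 op 61.9 gf 0.0 F [1.1 0.1 0.2]
(array([ 0.4409, -0.3871]), 177.2, 0.122)
(array([ 0.4437, -0.292 ]), 0.3, 0.123)
(array([ 0.4449, -0.1822]), 167.7, 0.119)
(array([ 0.3844, -0.2309]), 88.1, 0.123)
(array([ 0.4422, -0.196 ]), 0.9, 0.122)
```

```bash
python3 - <<'E'
from h import *
st(); c=cam('wrist','w4.png')
for x in columns(c,.026,.006): print(x)
for b in oranges(c): print(b, p2w(c,[b[0]],.026).round(3))
E
```

```text
t 7.67 pos [ 0.4419 -0.1871  0.1551] zax [-0.004  0.003 -1.   ] close 86.3 q6 0.99 op 62.0 gf 0.0 F [ 0.4 -0.   0.6]
(array([ 0.4409, -0.3871]), 177.3, 0.122)
(array([ 0.4437, -0.2921]), 0.4, 0.123)
(array([ 0.4445, -0.1825]), 168.1, 0.12)
(array([ 0.384 , -0.2313]), 88.4, 0.123)
(array([ 0.4423, -0.1963]), 1.3, 0.122)
(array([83.07249191, 24.01294498]), np.int32(1545)) [[ 0.593 -0.013  0.026]]
(array([435.42307692, 111.60014514]), np.int32(1378)) [[ 0.505 -0.292  0.026]]
(array([548.7667162 , 110.12778603]), np.int32(1346)) [[ 0.502 -0.39   0.026]]
(array([319.01641791, 120.71940299]), np.int32(1340)) [[ 0.503 -0.195  0.026]]
(array([522.35450237, 240.79526066]), np.int32(1055)) [[ 0.38  -0.384  0.026]]
(array([429.0182002 , 244.82406471]), np.int32(989)) [[ 0.382 -0.293  0.026]]
(array([300.33064516, 249.16532258]), np.int32(248)) [[ 0.386 -0.17   0.026]]
(array([329.55220418, 251.60556845]), np.int32(431)) [[ 0.381 -0.198  0.026]]
```

View pics/w4.png

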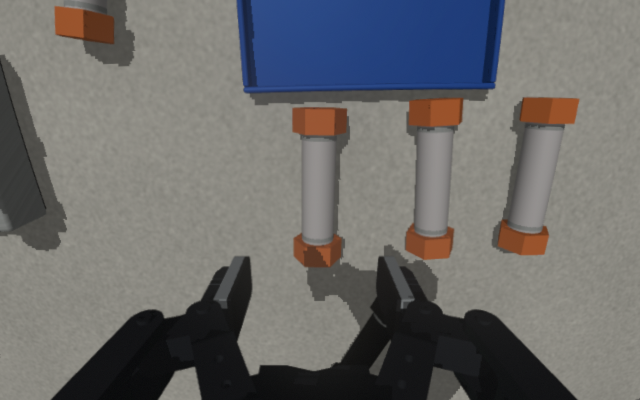

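C's lower fitting is merely split by shadow at (315,250); C lies as estimated. I pick it up now.

>>> {"method": "move_arm", "body": {
  "plan": [0, 0, -1.5, 0, 0, 0, 0, 0, -3.0, 0, 0, 0, 0, 0, -3.0, 0, 0, 0, 0, 0, -3.0, 0, 0, 0, 0, 0, -3.0, 0, 0, 0]
}}

```text
time_s: 8.35
eef_pos: [0.4447, -0.1903, 0.0085]
eef_rot: [0.001, 0.999, -0.033, 0.002]
wrist_force: [1.0, -1.1, 0.2]
opening: 0.729
grasp_force: 0.0
```

>>> {"method": "move_arm", "body": {
  "plan": [0, 0, 0, 0, 0, 0, 0, 0, 0, 0, 0, 0, 0, 0, 0, 0, 0, 0, 0, 0, 0, 0, 0, 0, 0, 0, 0, 0, 0, 0, 0, 0, 0, 0, 0, 0],
  "grip": 0
}}

```text
time_s: 9.1
eef_pos: [0.4439, -0.1901, 0.0081]
eef_rot: [0.001, 0.999, -0.033, 0.001]
wrist_force: [-1.3, 1.2, 9.8]
opening: 0.328
grasp_force: 58.5
```

>>> {"method": "move_arm", "body": {
  "plan": [0, 0, 2, 0, 0, 0, 0, 0, 4, 0, 0, 0, 0, 0, 4, 0, 0, 0, 0, 0, 4, 0, 0, 0]
}}

```text
time_s: 9.6
eef_pos: [0.445, -0.191, 0.2118]
eef_rot: [0.003, 0.999, -0.033, 0.004]
wrist_force: [0.2, -0.1, -2.5]
opening: 0.332
grasp_force: 60.5
```

>>> {"method": "move_arm", "body": {
  "plan": [1.32, 7.87, 0, 0, 0, 0.066, 1.32, 7.87, 0, 0, 0, 0.066, 1.32, 7.87, 0, 0, 0, 0.066, 1.32, 7.87, 0, 0, 0, 0.066, 1.32, 7.87, 0, 0, 0, 0.066, 1.32, 7.87, 0, 0, 0, 0.066, 1.32, 7.87, 0, 0, 0, 0.066, 1.32, 7.87, 0, 0, 0, 0.066, 1.32, 7.87, 0, 0, 0, 0.066, 1.32, 7.87, 0, 0, 0, 0.066]
}}

```text
time_s: 10.85
eef_pos: [0.5086, 0.2029, 0.206]
eef_rot: [0.0, 1.0, -0.001, -0.0]
wrist_force: [-0.7, -0.9, -2.1]
opening: 0.327
grasp_force: 60.5
```

```bash
python3 - <<'E'
from h import *
st(); c=cam('wrist')
for b in oranges(c): print(b, p2w(c,[b[0]],.22).round(3))
E
```

```text
t 10.85 pos [0.5086 0.2029 0.206 ] zax [-0.001 -0.    -1.   ] close 89.9 q6 1.74 op 27.9 gf 60.5 F [-0.7 -0.9 -2.1]
(array([527.05230769,  94.59794872]), np.int32(975)) [[0.593 0.119 0.22 ]]
(array([330.70593231, 150.7929152 ]), np.int32(8243)) [[0.57  0.196 0.22 ]]
(array([369.64516129, 248.51612903]), np.int32(62)) [[0.526 0.178 0.22 ]]
(array([394.35784314, 265.25      ]), np.int32(816)) [[0.517 0.166 0.22 ]]
```

```bash
python3 - <<'E'
from h import *
c=cam('wrist','w5.png')
E
```

```text
(no output)
```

View pics/w5.png

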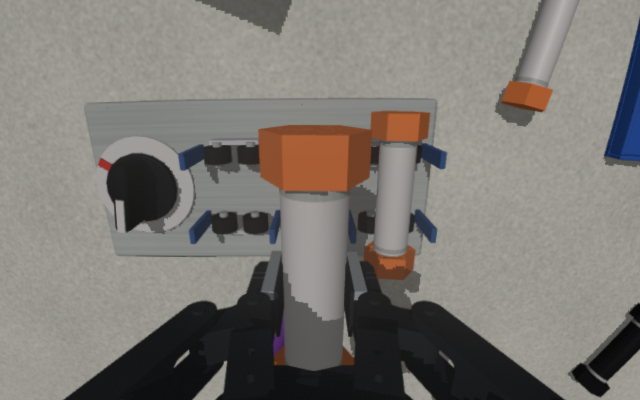

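The carried column is straight; its fitting only overlaps B's in the image at (370,130). I lower it into station 1.

>>> {"method": "move_arm", "body": {
  "plan": [0, 0, -1, 0, 0, 0, 0, 0, -2, 0, 0, 0, 0, 0, -2.4, 0, 0, 0, 0, 0, -2.6, 0, 0, 0, 0, 0, -2.6, 0, 0, 0, 0, 0, -2.6, 0, 0, 0]
}}

```text
time_s: 11.7
eef_pos: [0.5097, 0.204, 0.0772]
eef_rot: [-0.0, 1.0, -0.0, 0.001]
wrist_force: [0.1, -0.3, -1.5]
opening: 0.33
grasp_force: 60.5
```

>>> {"method": "move_arm", "body": {
  "plan": [0, 0, 0, 0, 0, 0, 0, 0, 0, 0, 0, 0, 0, 0, 0, 0, 0, 0, 0, 0, 0, 0, 0, 0],
  "grip": 52
}}

```text
time_s: 12.2
eef_pos: [0.5089, 0.2042, 0.0764]
eef_rot: [-0.0, 1.0, -0.0, 0.0]
wrist_force: [0.4, 0.5, 0.0]
opening: 0.614
grasp_force: 0.0
```

>>> {"method": "move_arm", "body": {
  "plan": [0, 0, 1, 0, 0, 0, 0, 0, 2.6, 0, 0, 0, 0, 0, 2.6, 0, 0, 0, 2.85, -4.52, 2.6, 0, 0, -0.223, 2.85, -4.52, 2.6, 0, 0, -0.223, 2.85, -4.52, 2.6, 0, 0, -0.223, 2.85, -4.52, 2.6, 0, 0, -0.223, 2.85, -4.52, 2.6, 0, 0, -0.223, 2.85, -4.52, 1.6, 0, 0, -0.223, 2.85, -4.52, 1.6, 0, 0, -0.223]
}}

```text
time_s: 13.45
eef_pos: [0.6473, -0.0206, 0.1509]
eef_rot: [-0.001, 0.994, -0.111, -0.005]
wrist_force: [-0.0, -0.0, -1.1]
opening: 0.612
grasp_force: 0.0
```

```bash
python3 - <<'E'
from h import *
st(); c=cam('wrist')
for x in columns(c,.026,.012): print(x)
t=cam('scene')
for x in columns(t,.026,.006): print('scene',x)
for x in columns(t,.095,.006): print('scenemix',x)
E
```

```text
t 13.45 pos [ 0.6473 -0.0206  0.1509] zax [-0.011  0.003 -1.   ] close 77.2 q6 1.58 op 52.3 gf 0.0 F [-0.  -0.  -1.1]
(array([ 0.6514, -0.0181]), 161.5, 0.122)
(array([ 0.654 , -0.0343]), 176.8, 0.111)
(array([ 0.4435, -0.2916]), 180.0, 0.126)
scene (array([0.5628, 0.0467]), 121.3, 0.116)
scene (array([ 0.652 , -0.0175]), 166.0, 0.121)
```

>>> {"method": "move_arm", "body": {
  "plan": [0, 0.01, 0, 0, 0, 0, 0, 0.01, -1.5, 0, 0, 0, 0, 0.01, -3.0, 0, 0, 0, 0, 0.01, -3.0, 0, 0, 0, 0, 0.01, -3.0, 0, 0, 0, 0, 0.01, -3.0, 0, 0, 0],
  "grip": 62
}}

```text
time_s: 14.3
eef_pos: [0.6534, -0.0215, 0.009]
eef_rot: [0.0, 0.994, -0.111, 0.002]
wrist_force: [0.3, -0.5, 0.9]
opening: 0.726
grasp_force: 0.0
```

>>> {"method": "move_arm", "body": {
  "plan": [0, 0, 0, 0, 0, 0, 0, 0, 0, 0, 0, 0, 0, 0, 0, 0, 0, 0, 0, 0, 0, 0, 0, 0, 0, 0, 0, 0, 0, 0, 0, 0, 0, 0, 0, 0],
  "grip": 0
}}

```text
time_s: 15.05
eef_pos: [0.6529, -0.0218, 0.0087]
eef_rot: [0.0, 0.994, -0.111, 0.002]
wrist_force: [-1.3, 0.1, 6.3]
opening: 0.332
grasp_force: 59.0
```

>>> {"method": "move_arm", "body": {
  "plan": [0, 0, 2, 0, 0, 0, 0, 0, 4, 0, 0, 0, 0, 0, 4, 0, 0, 0, 0, 0, 4, 0, 0, 0]
}}

```text
time_s: 15.55
eef_pos: [0.6543, -0.0219, 0.2133]
eef_rot: [0.0, 0.994, -0.111, 0.005]
wrist_force: [-0.0, 0.5, -1.7]
opening: 0.326
grasp_force: 59.8
```

>>> {"method": "move_arm", "body": {
  "plan": [-2.85, 5.92, 0, 0, 0, 0.223, -2.85, 5.92, 0, 0, 0, 0.223, -2.85, 5.92, 0, 0, 0, 0.223, -2.85, 5.92, 0, 0, 0, 0.223, -2.85, 5.92, 0, 0, 0, 0.223, -2.85, 5.92, 0, 0, 0, 0.223, -2.85, 5.92, 0, 0, 0, 0.223, -2.85, 5.92, 0, 0, 0, 0.223, -2.85, 5.92, 0, 0, 0, 0.223, -2.85, 5.92, 0, 0, 0, 0.223]
}}

```text
time_s: 16.8
eef_pos: [0.5094, 0.2736, 0.2063]
eef_rot: [0.0, 1.0, -0.001, 0.0]
wrist_force: [-0.6, 0.2, -1.7]
opening: 0.329
grasp_force: 59.9
```

```bash
python3 - <<'E'
from h import *
st(); c=cam('wrist','w6.png')
for b in oranges(c): print(b, p2w(c,[b[0]],.095).round(3), p2w(c,[b[0]],.22).round(3))
E
```

```text
t 16.8 pos [0.5094 0.2736 0.2063] zax [ 0. -0. -1.] close 89.9 q6 1.86 op 28.1 gf 59.9 F [-0.6  0.2 -1.7]
(array([330.33575653, 152.36175456]), np.int32(8116)) [[0.548 0.26  0.095]] [[0.57  0.267 0.22 ]]
(array([484.62677878, 127.22186287]), np.int32(1546)) [[0.569 0.138 0.095]] [[0.58  0.205 0.22 ]]
(array([462.53225806, 263.30286738]), np.int32(1116)) [[0.447 0.138 0.095]] [[0.519 0.205 0.22 ]]
(array([392.0631929 , 263.80709534]), np.int32(902)) [[0.447 0.203 0.095]] [[0.519 0.238 0.22 ]]
```

View pics/w6.png

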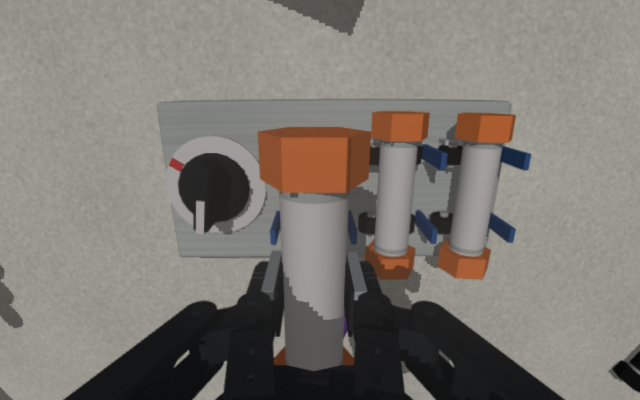

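Stations 0 and 1 are seated (at (484,127) and (400,127)). I seat the third, then go to D.

>>> {"method": "move_arm", "body": {
  "plan": [0, 0, -1, 0, 0, 0, 0, 0, -2, 0, 0, 0, 0, 0, -2.4, 0, 0, 0, 0, 0, -2.6, 0, 0, 0, 0, 0, -2.6, 0, 0, 0, 0, 0, -2.6, 0, 0, 0]
}}

```text
time_s: 17.6
eef_pos: [0.5096, 0.2746, 0.0773]
eef_rot: [-0.0, 1.0, -0.0, 0.001]
wrist_force: [-1.4, -1.4, 2.6]
opening: 0.33
grasp_force: 60.3
```

>>> {"method": "move_arm", "body": {
  "plan": [0, 0, 0, 0, 0, 0, 0, 0, 0, 0, 0, 0, 0, 0, 0, 0, 0, 0, 0, 0, 0, 0, 0, 0],
  "grip": 52
}}

```text
time_s: 18.1
eef_pos: [0.5089, 0.2747, 0.0763]
eef_rot: [-0.0, 1.0, -0.0, 0.0]
wrist_force: [0.2, -0.3, -0.1]
opening: 0.612
grasp_force: 0.0
```

>>> {"method": "move_arm", "body": {
  "plan": [0, 0, 1, 0, 0, 0, 0, 0, 2.6, 0, 0, 0, 0, 0, 2.6, 0, 0, 0, -1.3, -8, 2.6, 0, 0, 0, -1.3, -8, 2.6, 0, 0, 0, -1.3, -8, 2.6, 0, 0, 0, -1.3, -8, 2.6, 0, 0, 0, -1.3, -8, 2.6, 0, 0, 0, -1.3, -8, 2.6, 0, 0, 0, -1.3, -8, 2.6, 0, 0, 0]
}}

```text
time_s: 19.35
eef_pos: [0.4428, -0.128, 0.2058]
eef_rot: [0.0, 1.0, -0.002, -0.0]
wrist_force: [0.5, 0.4, 0.5]
opening: 0.608
grasp_force: 0.0
```

>>> {"method": "move_arm", "body": {
  "plan": [0, -3.32, 0, 0, 0, 0, 0, -3.32, 0, 0, 0, 0, 0, -3.32, 0, 0, 0, 0, 0, -3.32, 0, 0, 0, 0, 0, -3.32, 0, 0, 0, 0],
  "grip": 62
}}

```text
time_s: 19.98
eef_pos: [0.4434, -0.2905, 0.2054]
eef_rot: [-0.001, 1.0, -0.0, -0.001]
wrist_force: [-0.3, 0.4, 0.2]
opening: 0.728
grasp_force: 0.0
```

```bash
python3 - <<'E'
from h import *
st(); c=cam('wrist','w7.png')
for x in columns(c,.026,.006): print(x)
c=cam('scene')
for x in columns(c,.095,.006): print('scenemix',x)
E
```

```text
t 19.98 pos [ 0.4434 -0.2905  0.2054] zax [-0.001  0.002 -1.   ] close 90.0 q6 0.77 op 62.1 gf 0.0 F [-0.3  0.4  0.2]
(array([ 0.4437, -0.2942]), 0.5, 0.122)
(array([ 0.4409, -0.3876]), 177.2, 0.122)
scenemix (array([ 0.4892, -0.3027]), 177.4, 0.115)
scenemix (array([ 0.491 , -0.2156]), 179.8, 0.114)
```

View pics/w7.png

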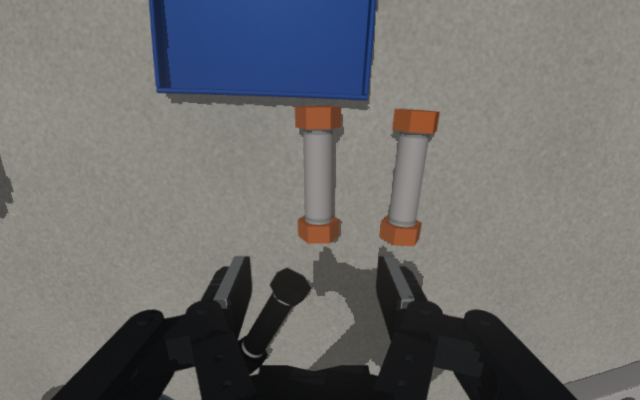

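D is at (0.4437, −0.2935) between the fingers and E is to its right; the tray edge is at row 95. I move D to the left half of the tray.

>>> {"method": "move_arm", "body": {
  "plan": [0, -0.03, -1.2, 0, 0, 0, 0, -0.03, -2.4, 0, 0, 0, 0, -0.03, -3.6, 0, 0, 0, 0, -0.03, -4.0, 0, 0, 0, 0, -0.03, -4.0, 0, 0, 0, 0, -0.03, -4.0, 0, 0, 0]
}}

```text
time_s: 20.82
eef_pos: [0.4449, -0.293, 0.0077]
eef_rot: [0.001, 1.0, 0.0, 0.001]
wrist_force: [-0.4, 0.0, 0.6]
opening: 0.731
grasp_force: 0.0
```

>>> {"method": "move_arm", "body": {
  "plan": [0, 0, 0, 0, 0, 0, 0, 0, 0, 0, 0, 0, 0, 0, 0, 0, 0, 0, 0, 0, 0, 0, 0, 0, 0, 0, 0, 0, 0, 0, 0, 0, 0, 0, 0, 0],
  "grip": 0
}}

```text
time_s: 21.58
eef_pos: [0.4447, -0.2937, 0.008]
eef_rot: [0.001, 1.0, -0.0, 0.001]
wrist_force: [-1.4, 1.5, 6.1]
opening: 0.33
grasp_force: 58.8
```

>>> {"method": "move_arm", "body": {
  "plan": [0, 0, 1.2, 0, 0, 0, 0, 0, 2.4, 0, 0, 0, 0, 0, 2.4, 0, 0, 0, 3.37, 1.95, 2.4, 0, 0, 0, 3.37, 1.95, 2.4, 0, 0, 0, 3.37, 1.95, 2.4, 0, 0, 0, 3.37, 1.95, 2.4, 0, 0, 0, 3.37, 1.95, 2.4, 0, 0, 0, 3.37, 1.95, 2.4, 0, 0, 0]
}}

```text
time_s: 22.7
eef_pos: [0.6109, -0.1959, 0.1256]
eef_rot: [-0.0, 1.0, -0.001, -0.001]
wrist_force: [0.2, -0.1, -2.0]
opening: 0.328
grasp_force: 60.1
```

```bash
python3 - <<'E'
from h import *
st(); c=cam('wrist','w8.png')
hsv=cv2.cvtColor(c['pixels'],cv2.COLOR_RGB2HSV)
E
```

```text
t 22.7 pos [ 0.6109 -0.1959  0.1256] zax [-0.002  0.    -1.   ] close 89.9 q6 1.08 op 28.0 gf 60.1 F [ 0.2 -0.1 -2. ]
```

View pics/w8.png

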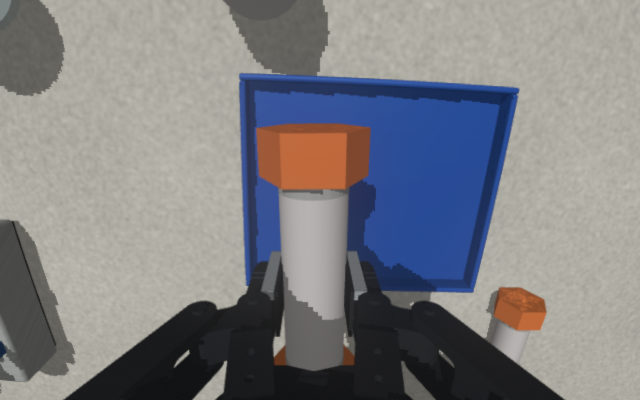

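The tray is empty and the column is well placed over its left half (inner walls at cols 250–500). I lower it, then fetch E.

>>> {"method": "move_arm", "body": {
  "plan": [0, 0, -1, 0, 0, 0, 0, 0, -2, 0, 0, 0, 0, 0, -2.24, 0, 0, 0, 0, 0, -2.24, 0, 0, 0, 0, 0, -2.24, 0, 0, 0]
}}

```text
time_s: 23.38
eef_pos: [0.6127, -0.1964, 0.0156]
eef_rot: [0.0, 1.0, -0.001, 0.001]
wrist_force: [0.4, -0.2, -2.5]
opening: 0.328
grasp_force: 60.3
```

>>> {"method": "move_arm", "body": {
  "plan": [0, 0, 0, 0, 0, 0, 0, 0, 0, 0, 0, 0, 0, 0, 0, 0, 0, 0, 0, 0, 0, 0, 0, 0],
  "grip": 52
}}

```text
time_s: 23.88
eef_pos: [0.6124, -0.1953, 0.0144]
eef_rot: [0.0, 1.0, -0.0, 0.0]
wrist_force: [-0.2, 0.3, 0.1]
opening: 0.605
grasp_force: 0.0
```

>>> {"method": "move_arm", "body": {
  "plan": [0, 0, 1, 0, 0, 0, 0, 0, 2.24, 0, 0, 0, 0, 0, 2.24, 0, 0, 0, -3.43, -3.83, 2.8, 0, 0, -0.049, -3.43, -3.83, 2.8, 0, 0, -0.049, -3.43, -3.83, 2.8, 0, 0, -0.049, -3.43, -3.83, 2.8, 0, 0, -0.049, -3.43, -3.83, 2.8, 0, 0, -0.049, -3.43, -3.83, 2.8, 0, 0, -0.049, -3.43, -3.83, 2.8, 0, 0, -0.049]
}}

```text
time_s: 25.12
eef_pos: [0.4416, -0.3854, 0.1537]
eef_rot: [-0.001, 1.0, -0.024, -0.0]
wrist_force: [-0.4, -0.0, 0.2]
opening: 0.606
grasp_force: 0.0
```

```bash
python3 - <<'E'
from h import *
st(); c=cam('wrist')
for x in columns(c,.026,.006): print(x)
for b in oranges(c): print(b, p2w(c,[b[0]],.026).round(3))
E
```

```text
t 25.12 pos [ 0.4416 -0.3854  0.1537] zax [-0.     0.001 -1.   ] close 87.3 q6 0.7 op 51.7 gf 0.0 F [-0.4 -0.   0.2]
(array([ 0.4414, -0.3964]), 3.6, 0.121)
(array([ 0.4429, -0.3818]), 169.6, 0.12)
(array([75.5483871 , 71.97311828]), np.int32(1488)) [[ 0.555 -0.195  0.026]]
(array([319.37042569, 122.73711725]), np.int32(1339)) [[ 0.502 -0.393  0.026]]
(array([332.69496021, 253.00265252]), np.int32(377)) [[ 0.381 -0.4    0.026]]
(array([301.83141762, 251.54789272]), np.int32(261)) [[ 0.384 -0.371  0.026]]
```

>>> {"method": "move_arm", "body": {
  "plan": [0, -0.04, -1, 0, 0, 0, 0, -0.04, -2.2, 0, 0, 0, 0, -0.04, -2.96, 0, 0, 0, 0, -0.04, -2.96, 0, 0, 0, 0, -0.04, -2.96, 0, 0, 0],
  "grip": 62
}}

```text
time_s: 25.8
eef_pos: [0.4422, -0.3891, 0.0077]
eef_rot: [0.001, 1.0, -0.024, 0.001]
wrist_force: [0.5, 0.3, 0.7]
opening: 0.723
grasp_force: 0.0
```

>>> {"method": "move_arm", "body": {
  "plan": [0, 0, 0, 0, 0, 0, 0, 0, 0, 0, 0, 0, 0, 0, 0, 0, 0, 0, 0, 0, 0, 0, 0, 0, 0, 0, 0, 0, 0, 0, 0, 0, 0, 0, 0, 0],
  "grip": 0
}}

```text
time_s: 26.55
eef_pos: [0.4419, -0.3902, 0.0086]
eef_rot: [0.001, 1.0, -0.025, 0.001]
wrist_force: [-0.3, 1.2, 7.3]
opening: 0.328
grasp_force: 58.9
```

>>> {"method": "move_arm", "body": {
  "plan": [0, 0, 1.2, 0, 0, 0, 0, 0, 2.4, 0, 0, 0, 0, 0, 2.4, 0, 0, 0, 3.43, 2.07, 2.4, 0, 0, 0.049, 3.43, 2.07, 2.4, 0, 0, 0.049, 3.43, 2.07, 2.4, 0, 0, 0.049, 3.43, 2.07, 2.4, 0, 0, 0.049, 3.43, 2.07, 2.4, 0, 0, 0.049, 3.43, 2.07, 2.4, 0, 0, 0.049]
}}

```text
time_s: 27.68
eef_pos: [0.6108, -0.2862, 0.1256]
eef_rot: [-0.0, 1.0, -0.001, -0.001]
wrist_force: [-0.0, -0.5, -2.9]
opening: 0.325
grasp_force: 59.9
```

```bash
python3 - <<'E'
from h import *
st()
E
```

```text
t 27.68 pos [ 0.6108 -0.2862  0.1256] zax [-0.002  0.    -1.   ] close 89.9 q6 0.96 op 27.7 gf 59.9 F [-0.  -0.5 -2.9]
```

>>> {"method": "move_arm", "body": {
  "plan": [0, 0, -1, 0, 0, 0, 0, 0, -2, 0, 0, 0, 0, 0, -2.24, 0, 0, 0, 0, 0, -2.24, 0, 0, 0, 0, 0, -2.24, 0, 0, 0]
}}

```text
time_s: 28.3
eef_pos: [0.6122, -0.2867, 0.0155]
eef_rot: [0.0, 1.0, -0.001, 0.001]
wrist_force: [0.0, 0.0, -2.5]
opening: 0.327
grasp_force: 60.8
```

>>> {"method": "move_arm", "body": {
  "plan": [0, 0, 0, 0, 0, 0, 0, 0, 0, 0, 0, 0, 0, 0, 0, 0, 0, 0, 0, 0, 0, 0, 0, 0],
  "grip": 52
}}

```text
time_s: 28.8
eef_pos: [0.6124, -0.2853, 0.0144]
eef_rot: [0.0, 1.0, -0.0, 0.0]
wrist_force: [0.1, 0.5, -0.7]
opening: 0.61
grasp_force: 0.0
```

>>> {"method": "move_arm", "body": {
  "plan": [0, 0, 1, 0, 0, 0, 0, 0, 2.2, 0, 0, 0, 0, 0, 4.2, 0, 0, 0, -2.44, 6, 4.2, 0, 0, 0, -2.44, 6, 4.2, 0, 0, 0, -2.44, 6, 4.2, 0, 0, 0, -2.44, 6, 4.2, 0, 0, 0, -2.44, 6, 4.2, 0, 0, 0, -2.44, 6, 4.2, 0, 0, 0]
}}

```text
time_s: 29.92
eef_pos: [0.4891, 0.0176, 0.225]
eef_rot: [-0.0, 1.0, 0.002, 0.0]
wrist_force: [0.3, -0.8, 0.2]
opening: 0.609
grasp_force: 0.0
```

>>> {"method": "move_arm", "body": {
  "plan": [0, 6.92, 0, 0, 0, 0, 0, 6.92, 0, 0, 0, 0, 0, 6.92, 0, 0, 0, 0, 0, 6.92, 0, 0, 0, 0, 0, 6.92, 0, 0, 0, 0, 0, 6.92, 0, 0, 0, 0, 0, 6.92, 0, 0, 0, 0, 0, 6.92, 0, 0, 0, 0]
}}

```text
time_s: 30.92
eef_pos: [0.4907, 0.3597, 0.2238]
eef_rot: [0.0, 1.0, -0.0, -0.0]
wrist_force: [0.4, -0.6, 0.3]
opening: 0.609
grasp_force: 0.0
```

```bash
python3 - <<'E'
from h import *
st(); c=cam('wrist'); x=w2p(c,[(.509,.369,.065)])[0]; print(x)
for q in columns(c,.095,.008): print('mix',q)
t=cam('top')
for q in columns(t,.03,.006): print('top',q)
s=cam('scene')
for q in columns(s,.03,.006): print('scene',q)
u,v=x.astype(int); u0,v0=u-100,max(v-75,0)
print(u0,v0); cv2.imwrite('pics/d1.png',cv2.resize(c['pixels'][v0:v0+150,u0:u0+200],None,fx=4,fy=4,interpolation=cv2.INTER_CUBIC)[:,:,::-1])
E
```

```text
t 30.93 pos [0.4907 0.3597 0.2238] zax [-0.    -0.001 -1.   ] close 90.0 q6 2.01 op 52.0 gf 0.0 F [ 0.4 -0.6  0.3]
[304.06317445 164.9400694 ]
mix (array([0.5083, 0.2076]), 0.2, 0.122)
mix (array([0.508 , 0.1386]), 0.1, 0.121)
mix (array([0.5073, 0.2766]), 0.0, 0.122)
top (array([ 0.6127, -0.197 ]), 0.1, 0.121)
top (array([ 0.6125, -0.2863]), 0.8, 0.121)
top (array([0.5188, 0.2097]), 179.4, 0.126)
scene (array([ 0.6123, -0.2814]), 0.4, 0.123)
scene (array([ 0.6129, -0.1909]), 0.5, 0.124)
204 89
```

View pics/d1.png

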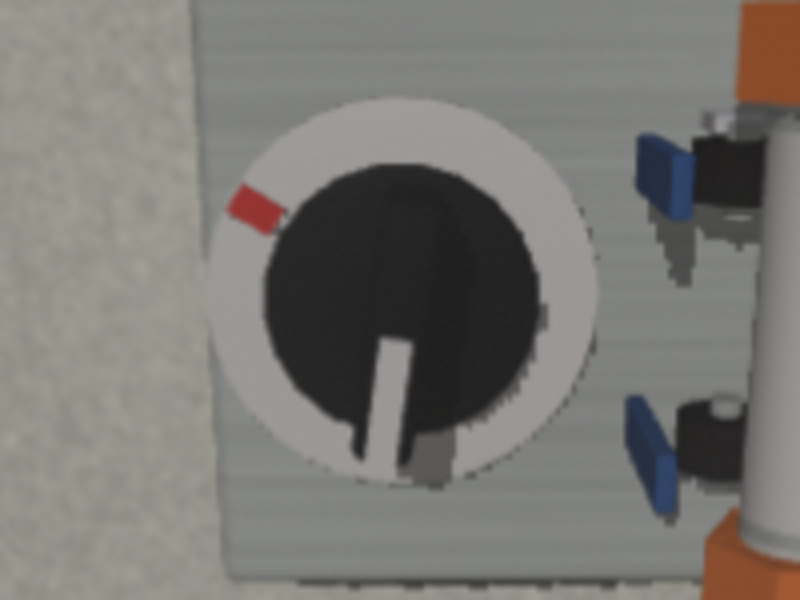

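```bash
python3 - <<'E'
from h import *
c=cam('wrist'); st()
f=lambda u,v,z:p2w(c,[(204+u/4,89+v/4)],z)[0][:2]
C1=f(402,299,.062);C2=f(403,292,.052);print(C1,C2)
a=f(397,340,.096);b=f(383,475,.096);print('line',a,b)
m=f(280,222,.052); m2=f(232,197,.052)
ang=lambda d:np.degrees(np.arctan2(d[1],d[0]))
print('line dir',ang(b-a),'tip from C',ang(b-C1),np.linalg.norm(b-C1))
for z in(.050,.053,.056):
  m=f(280,222,z);C=f(403,292,z); print('mark',m,ang(m-C1),ang(m-C),np.linalg.norm(m-C1), 'out',ang(f(232,197,z)-C1))
E
```

```text
t 31.12 pos [0.4908 0.3594 0.2244] zax [ 0. -0. -1.] close 89.9 q6 2.01 op 52.1 gf 0.0 F [ 0.3 -0.2 -0.2]
[0.50965516 0.36834904] [0.50932633 0.36838086]
line [0.50774855 0.36851461] [0.4764778  0.37208221]
line dir 173.4914073916835 tip from C 173.57998333672478 0.03338673402405425
mark [0.52665119 0.39876232] 60.80197225587528 59.67684592530666 0.03484010336221612 out 61.08065564850459
mark [0.52709932 0.39838699] 59.85466909631281 59.67684592530645 0.034735826668995114 out 60.39085851304061
mark [0.52754745 0.39801167] 58.90192347308962 59.6768459253065 0.034641100958849314 out 59.694398948784816
```

All five columns are in place: three seated on the wheels and two flat in the tray. The dial centre is (0.5095, 0.3684), with the pointer at 173.5° and the mark near 60°, so it needs 113.5° clockwise. I give the tool a half turn first to leave joint 6 room.

>>> {"method": "move_arm", "body": {
  "plan": [0.39, 0.17, 0, 0, 0, 1.514, 0.39, 0.17, 0, 0, 0, 1.514, 0.39, 0.17, 0, 0, 0, 1.514, 0.39, 0.17, 0, 0, 0, 1.514, 0.39, 0.17, 0, 0, 0, 1.514, 0.39, 0.17, 0, 0, 0, 1.514, 0.39, 0.17, 0, 0, 0, 1.514, 0.39, 0.17, 0, 0, 0, 1.514, 0.39, 0.17, 0, 0, 0, 1.514, 0.39, 0.17, 0, 0, 0, 1.514]
}}

```text
time_s: 32.38
eef_pos: [0.51, 0.3687, 0.2244]
eef_rot: [0.0, 0.728, 0.685, 0.0]
wrist_force: [0.1, -0.1, -0.3]
opening: 0.605
grasp_force: 0.0
```

>>> {"method": "move_arm", "body": {
  "plan": [0, 0, 0, 0, 0, 1.514, 0, 0, 0, 0, 0, 1.514, 0, 0, 0, 0, 0, 1.514, 0, 0, 0, 0, 0, 1.514, 0, 0, 0, 0, 0, 1.514, 0, 0, 0, 0, 0, 1.514, 0, 0, 0, 0, 0, 1.514, 0, 0, 0, 0, 0, 1.514, 0, 0, 0, 0, 0, 1.514, 0, 0, 0, 0, 0, 1.514],
  "grip": 40
}}

```text
time_s: 33.62
eef_pos: [0.5099, 0.3691, 0.2243]
eef_rot: [0.0, 0.059, 0.998, 0.0]
wrist_force: [0.5, -0.4, 0.2]
opening: 0.468
grasp_force: 0.0
```

```bash
python3 -c "
from h import *
st()"
```

```text
t 33.62 pos [0.5099 0.3691 0.2243] zax [ 0.  0. -1.] close 83.2 q6 -1.01 op 40.0 gf 0.0 F [ 0.5 -0.4  0.2]
```

>>> {"method": "move_arm", "body": {
  "plan": [0, 0, -1, 0, 0, 0, 0, 0, -2, 0, 0, 0, 0, 0, -2.8, 0, 0, 0, 0, 0, -3.1, 0, 0, 0, 0, 0, -3.1, 0, 0, 0, 0, 0, -3.1, 0, 0, 0]
}}

```text
time_s: 34.38
eef_pos: [0.5113, 0.3699, 0.0715]
eef_rot: [0.002, 0.057, 0.998, 0.001]
wrist_force: [-0.5, 0.7, 0.7]
opening: 0.468
grasp_force: 0.0
```

>>> {"method": "move_arm", "body": {
  "plan": [0, 0, 0, 0, 0, 0, 0, 0, 0, 0, 0, 0, 0, 0, 0, 0, 0, 0, 0, 0, 0, 0, 0, 0, 0, 0, 0, 0, 0, 0, 0, 0, 0, 0, 0, 0],
  "grip": 0
}}

```text
time_s: 35.12
eef_pos: [0.5109, 0.369, 0.0712]
eef_rot: [0.001, 0.057, 0.998, 0.0]
wrist_force: [-0.5, -4.0, 5.5]
opening: 0.152
grasp_force: 59.7
```

>>> {"method": "move_arm", "body": {
  "plan": [0, 0, 0, 0, 0, -0.15, 0, 0, 0, 0, 0, -0.3, 0, 0, 0, 0, 0, -0.45, 0, 0, 0, 0, 0, -0.6, 0, 0, 0, 0, 0, -0.75, 0, 0, 0, 0, 0, -0.9, 0, 0, 0, 0, 0, -0.99, 0, 0, 0, 0, 0, -0.99, 0, 0, 0, 0, 0, -0.99]
}}

```text
time_s: 36.25
eef_pos: [0.5095, 0.3668, 0.0712]
eef_rot: [0.001, 0.524, 0.852, -0.002]
wrist_force: [-6.5, -13.6, 14.8]
opening: 0.145
grasp_force: 60.8
```

```bash
python3 -c "
from h import *
st()"
```

```text
t 36.25 pos [0.5095 0.3668 0.0712] zax [-0.001 -0.004 -1.   ] close 26.8 q6 -0.03 op 12.4 gf 60.8 F [ -6.5 -13.6  14.8]
```

Forces are modest. I turn the second half, release and lift to look.

>>> {"method": "move_arm", "body": {
  "plan": [0, 0, 0, 0, 0, -0.15, 0, 0, 0, 0, 0, -0.3, 0, 0, 0, 0, 0, -0.45, 0, 0, 0, 0, 0, -0.6, 0, 0, 0, 0, 0, -0.75, 0, 0, 0, 0, 0, -0.9, 0, 0, 0, 0, 0, -0.99, 0, 0, 0, 0, 0, -0.99, 0, 0, 0, 0, 0, -0.99, 0, 0, 0, 0, 0, -0.99]
}}

```text
time_s: 37.5
eef_pos: [0.5068, 0.3668, 0.0711]
eef_rot: [0.001, 0.866, 0.501, -0.004]
wrist_force: [-15.7, -14.1, 21.1]
opening: 0.151
grasp_force: 61.9
```

>>> {"method": "move_arm", "body": {
  "plan": [0, 0, 0, 0, 0, 0, 0, 0, 0, 0, 0, 0, 0, 0, 0, 0, 0, 0, 0, 0, 0, 0, 0, 0],
  "grip": 40
}}

```text
time_s: 38.0
eef_pos: [0.5099, 0.3692, 0.0692]
eef_rot: [-0.0, 0.866, 0.5, 0.0]
wrist_force: [0.6, -1.1, -0.9]
opening: 0.468
grasp_force: 0.0
```

>>> {"method": "move_arm", "body": {
  "plan": [0, 0, 1, 0, 0, 0, 0, 0, 2, 0, 0, 0, 0, 0, 3.1, 0, 0, 0, 0, 0, 3.1, 0, 0, 0, 0, 0, 3.1, 0, 0, 0]
}}

```text
time_s: 38.62
eef_pos: [0.5096, 0.3691, 0.2239]
eef_rot: [-0.0, 0.866, 0.5, -0.0]
wrist_force: [-0.6, 0.4, -0.9]
opening: 0.471
grasp_force: 0.0
```

```bash
python3 - <<'E'
from h import *
st(); c=cam('wrist'); x=w2p(c,[(.5095,.3684,.065)])[0]; print(x)
for q in columns(c,.095,.008): print('mix',q)
u,v=x.astype(int); u0,v0=max(u-100,0),max(v-75,0)
print(u0,v0); cv2.imwrite('pics/d2.png',cv2.resize(c['pixels'][v0:v0+150,u0:u0+200],None,fx=4,fy=4,interpolation=cv2.INTER_CUBIC)[:,:,::-1])
E
```

```text
t 38.62 pos [0.5096 0.3691 0.2239] zax [-0. -0. -1.] close 150.0 q6 0.96 op 40.2 gf 0.0 F [-0.6  0.4 -0.9]
[314.01415031 184.09307869]
mix (array([0.5071, 0.2757]), 1.4, 0.123)
mix (array([0.5091, 0.211 ]), 3.0, 0.123)
214 109
```

View pics/d2.png

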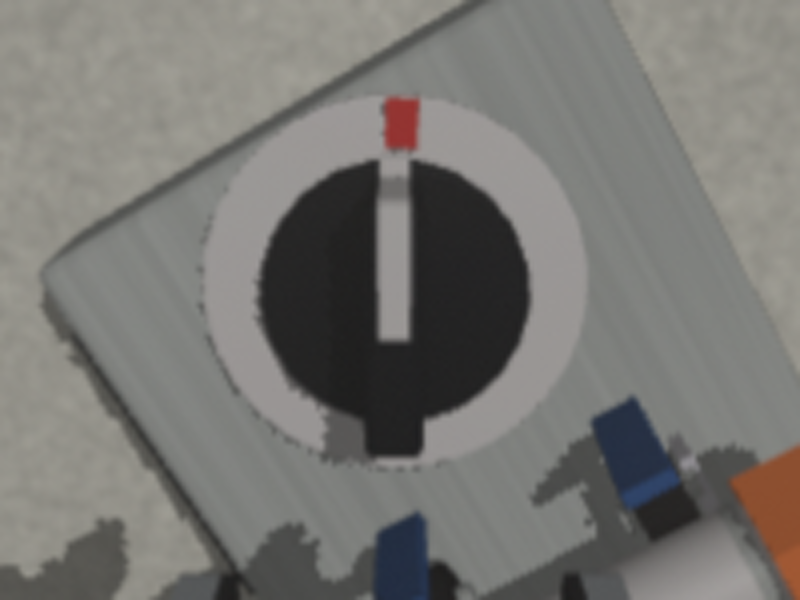

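The pointer (col 394) stands at the red mark (col 402), about 2 mm off. I back away and make a last check of all the columns.

>>> {"method": "move_arm", "body": {
  "plan": [-1, 2, 1, 0, 0, 0, -2, 3, 1, 0, 0, 0, -2, 3, 1, 0, 0, 0, -2, 3, 1, 0, 0, 0, -2, 3, 1, 0, 0, 0, -2, 3, 1, 0, 0, 0, -2, 3, 1, 0, 0, 0]
}}

```text
time_s: 39.55
eef_pos: [0.4108, 0.518, 0.2736]
eef_rot: [0.0, 0.866, 0.499, -0.001]
wrist_force: [-0.1, 0.3, -0.1]
opening: 0.468
grasp_force: 0.0
```

```bash
python3 - <<'E'
from h import *
st()
for n in('top','scene','wrist'):
    c=cam(n)
    for q in columns(c,.03,.006): print(n,'tray',q)
    for q in columns(c,.095,.008): print(n,'mix',q)
E
```

```text
t 39.55 pos [0.4108 0.518  0.2736] zax [-0.001 -0.001 -1.   ] close 149.9 q6 1.25 op 40.0 gf 0.0 F [-0.1  0.3 -0.1]
top tray (array([ 0.6128, -0.1968]), 0.3, 0.121)
top tray (array([ 0.6128, -0.2865]), 0.6, 0.122)
top tray (array([0.5187, 0.2105]), 178.7, 0.126)
top tray (array([0.5183, 0.1374]), 179.9, 0.126)
top mix (array([ 0.5986, -0.1875]), 0.3, 0.117)
top mix (array([ 0.5986, -0.2735]), 0.6, 0.117)
top mix (array([0.5068, 0.2762]), 179.3, 0.121)
top mix (array([0.5084, 0.2031]), 178.7, 0.121)
top mix (array([0.508, 0.133]), 179.9, 0.121)
scene tray (array([ 0.6124, -0.2813]), 0.5, 0.124)
scene tray (array([ 0.6129, -0.1907]), 0.4, 0.124)
scene mix (array([ 0.6439, -0.2129]), 0.5, 0.115)
scene mix (array([ 0.6444, -0.1287]), 0.4, 0.115)
scene mix (array([0.5087, 0.1398]), 0.5, 0.127)
scene mix (array([0.5094, 0.2095]), 0.1, 0.127)
scene mix (array([0.5084, 0.2791]), 179.9, 0.126)
wrist mix (array([0.5133, 0.2059]), 1.1, 0.115)
```

```bash
python3 - <<'E'
from h import *
for n in('top','scene'):
    c=cam(n); b=[x for x in oranges(c) if x[1]>40]; P=p2w(c,[x[0] for x in b],.026)
    print(n,[(p[:2].round(2).tolist(),int(x[1])) for p,x in zip(P,b) if -.5<p[0]<.95 and abs(p[1])<1])
print(ctrl.hand_in()); st()
E
```

```text
top [([0.67, -0.2], 74), ([0.67, -0.29], 74), ([0.58, 0.21], 81), ([0.58, 0.14], 79), ([0.58, 0.29], 70), ([0.55, -0.2], 79), ([0.55, -0.29], 83), ([0.45, 0.29], 75), ([0.46, 0.21], 88), ([0.46, 0.14], 90), ([0.41, 0.92], 88), ([0.36, 0.96], 81)]
scene [([0.55, -0.29], 61), ([0.67, -0.29], 95), ([0.55, -0.2], 66), ([0.67, -0.19], 108), ([0.4, 0.1], 91), ([0.4, 0.17], 99), ([0.53, 0.1], 178), ([0.4, 0.25], 112), ([0.53, 0.17], 189), ([0.53, 0.25], 216), ([0.32, 0.74], 212), ([0.28, 0.79], 197)]
the job is handed in; nothing more can be done
None
the job is handed in; nothing more can be done
```

The job is handed in, but I don't have the judge's verdict: by the final camera check, three columns sit on the mixer stations, the two left over lie flat in the tray, and the dial pointer is about 2 mm from the red mark.

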